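# Hold a violin neck block against the stop of a sprung boring jig

## Task

Take the wooden block that has a tongue on one end and lay it flat in the channel of the boring jig, tongue towards the sprung plunger but still short of it. Then slide it along the channel so that the tongue pushes the plunger back until the block's shoulders are firmly against the two steel stop jaws, without ramming them, and keep it pressed there: the program finishes while the robot is still holding the block against the stop. Leave the other things where they lie.

Things in the scene. Friction and masses are not known exactly. Their poses are not given: they have to be found in the camera images.
- neck_block: neck block, bare wood, about 110 g: main body 90 long (x) x 36 wide (y) x 45 high (z) mm, lying on the bench; at its +x end a centred tongue 16 wide, 45 high, 22 long, leaving a 10 mm wide shoulder on either side. Origin: centre of the underside of the 90 mm main body, so shoulders at x = +45, tongue end at x = +67 mm; z up
- tongue_end (a point): centre of the end face of the neck block's tongue (67 mm from the block's origin along its +x, 22.5 mm above its underside)
- jig: boring jig, fixed: plywood base 215 x 104 x 15 mm, on it a channel 42 wide along x (3 mm play each side of the block) between dark rails 150 long, 14 high above the channel floor, 19 thick, inner top edges bevelled 4 mm; open above and at -x. At +x two steel stop jaws, then an aluminium spring housing, top 59 mm above the bench. Origin: on the bench under the loading place; push along +x
- loading (a point): point on the channel floor (15 mm above the bench), on the channel's centre line, 77 mm before the stop face: a block lowered with its origin here (tongue to +x) is clear of plunger and jaws; same axes as the jig. The rails run from 73 mm behind to 77 mm ahead of this point. A block pressed down on the floor drags when slid (wood on wood, friction about 0.5 to 0.7)
- stop_face (a point): point on the channel floor and centre line, in the plane of the stop jaws' front faces; same axes as the jig (+x is the push direction). A block fully home has its origin 45 mm before this point; its tongue first touches the plunger when the origin is 57 mm before it
- stop: the two fixed steel stop jaws, each 12 thick (x) x 28 wide x 34 mm high, with a gap of 24 mm between them for the tongue; origin at the stop face on the channel floor. The block's shoulders meet their front faces
- plunger_tip (a point): tip of the brass sprung plunger (12 mm diameter, round nosed), on the centre line 22 mm above the channel floor; at rest 10 mm behind the stop face, between the jaws; moves with the plunger
- plunger (a joint): travel of the plunger in m: 0 at rest (fully out), grows as it is pushed along the jig's +x; 0.012 when the block is fully home against the jaws, 0.018 its own limit. Spring: 3 N at rest rising 0.4 N per mm, so 7.8 N with the block home; it pushes the block back if let go
- plain_block: a look-alike to leave alone: plain wooden block without tongue, 110 x 36 x 45 mm; origin at the centre of its underside, long along x. It and the neck block may lie in either of two places
- marking_gauge: bystander: dark wooden marking gauge, stock 24 x 60 x 40 mm with a 130 mm bar along x and a brass screw; origin at the underside of the stock
- gouge: bystander: gouge lying along its x, 212 mm long, 20 mm high; origin at the underside, at the front end of its dark handle
- scraper: bystander: flat steel scraper plate 60 x 110 x 6 mm; origin at the centre of its underside
- glue_jar: bystander: glue jar, 64 mm diameter, 85 mm high; origin at the centre of its underside
- clamp_block: bystander: cork block 30 x 70 x 22 mm; origin at the centre of its underside
Not all that is in view belongs to the job. What is shaped like the neck_block but pink or purple is not meant.

How it is judged:
By the outcome, as a careful person would: the job done as asked, in the order asked, and still so for the second after the job is handed in, while the arm keeps its last pose, push and grip.
It also fails if it takes over 48 s, if anything falls off the work surface, if the arm or the gripper's body presses on something with over 40 N, if the wrist force passes 120 N, or if a joint passes its speed limit or range.

## Robot

A 6-joint arm with a two-finger parallel gripper is mounted at the origin on the work surface. World frame = base frame: x ahead of the robot, y to its left, z up, the work surface at z = 0. Lengths are in m, angles in rad, forces in N, time in s.
With the tool pointing down it reaches from about 0.3 to 0.85 m from the base axis. Payload 5.4 kg.
Tool frame: the origin (TCP) lies on the centre line of the jaws, within the pads' length; the fingertips stand 22 mm ahead of it and the grasp point (between the pads) lies 3 mm ahead of it (arm.finger_overhang is the distance from the TCP to the fingertips, in m); z points along the fingers, y is the direction in which the jaws open and shut (so a half turn about z gives the same grasp; the last joint's range is limited). The gripper opens to 85 mm and grips with 20 to 120 N. Pads are 22 mm wide; open, the fingers measure 114 mm over their backs; the gripper's body (76 mm by 85 mm) begins 54 mm behind the grasp point. The pads swing forward as they close: fully open they stand 13 mm farther back than shut.
Start: joints at [-1.469, 0.158, 1.597, -0, 1.386, -0.21], TCP at [0.176, -0.547, 0.253] pointing down, gripper open.
Joint ranges: [-2.91, 2.91], [-0.94, 2.29], [0.18, 2.7], [-1.29, 4.43], [0.17, 2.64], [-3, 3]. Speed limits (rad/s): [2.57, 2.57, 3.14, 3.14, 3.14, 3.14].

## Interface

Orientations are given as a 3x3 rotation matrix whose columns are the frame's x, y, z axes.
In Python, from bench import arm gives the robot as it stands.
- The arm moves only by the tool step_arm, never from a script. Its argument "plan" is a list of rows, each an object of numbers: "fingers": the closure, from -1 (fully open) to 1 (shut), so that 0 is half open; "dx", "dy", "dz": the shift along the tool's x, y, z in m; "ax", "ay", "az": the turn, a rotation vector about the tool's x, y, z in degrees. A call has 1 to 12 rows; each row is the pose to reach, as a shift and turn from the pose commanded when the call began, along the tool's axes at that moment; what a row does not reach only later rows make up. A row lasts 1/12 s, in which the tool goes at most 41.7 mm and 7.16 degrees, less where a joint would pass 70% of its speed; a pose out of reach is approached as far as the arm can. A call with a gripper value outside its range is refused whole. The fingers move at their own pace and stop on an object; "force" is the grip in N (left out, the last holds). Time passes only in rows, so rows that repeat a pose let the fingers close. It gives the time, the measured TCP pose, the force and the opening at its end, in the units of the state.
- arm.get_state(): the state, without advancing time (a new reading comes with each control period).
- arm.snapshot(name): name is "scene" or "top"; returns (picture, depth): 480x640x3 uint8, blue, green, red; 480x640 float32, m along the optical axis (not along the pixel's ray), 0 where there is no reading.
- arm.get_calibration(name): a dict with "fov_y" (degrees; the focal length in pixels is half the picture's height over the tangent of half this angle, whatever the lens; pixels are square), "cx", "cy" (the principal point, pixels), "xyz" and "rotation" of the camera in the world. Camera axes: x right, y down, z forward; pixel columns grow to the right and rows downward; lengths in m; the calibration is good to about 2 mm. A picture is of the moment at which its call begins. get_calibration takes no time and is no camera call.
- arm.sign_off(): hands the job in, once; it reports no verdict.
The state is a dict: "clock": time; "joints": joint angles; "dq": joint speeds; "tau": joint torques, N m; "eef_pos": TCP position; "orientation": TCP orientation; "ft_force": force on the tool from outside, world axes, zero at the start; "wrist_torque": the same for the moment, N m; "opening": opening from 0.0 (shut) to 1.0 (fully open).
Only numpy, scipy, OpenCV 4.12 (cv2) and the standard library are available. Lean on these libraries where they do the work, as an engineer would, in place of code of your own. Each camera call takes 0.05 s, during which the arm holds its last target. There are 200 camera calls.

## Working session

There is one attempt and no reset: what is moved stays moved. The work goes in short steps, Python scripts to look and compute and a tool call to move; the robot and the scene stay as the last step left them, time stands still between calls to the robot, and variables do not carry over. Pictures are saved under pics/ and viewed, on a budget of 10 in all, crops included, one or two more only if the job needs it, and the job is handed in when it is done.

Besides the shell and the picture viewer there is one more tool, called by a JSON object that holds its "fn" and its "kwargs". step_arm: Moves the arm, as the interface text tells. Its arguments: {"type":"object","properties":{"plan":{"type":"array","items":{"type":"object","properties":{"fingers":{"type":"number"},"dx":{"type":"number"},"dy":{"type":"number"},"dz":{"type":"number"},"ax":{"type":"number"},"ay":{"type":"number"},"az":{"type":"number"}}}},"force":{"type":"number"}},"required":["plan"]}

```bash
mkdir -p pics
cat > h.py <<'E'
import numpy as np, cv2
from bench import arm
def snap(n,f):
    p,d=arm.snapshot(n); cv2.imwrite(f'pics/{f}.png',p); np.save(f'pics/{f}.npy',d); return p,d
def cam(n):
    c=arm.get_calibration(n); f=240/np.tan(np.radians(c['fov_y'])/2)
    return f,c['cx'],c['cy'],np.array(c['xyz']),np.array(c['rotation'])
def ray(n,uv,z):
    f,cx,cy,o,R=cam(n); uv=np.atleast_2d(uv).astype(float)
    d=np.c_[(uv[:,0]-cx)/f,(uv[:,1]-cy)/f,np.ones(len(uv))]@R.T
    return o+d*((z-o[2])/d[:,2])[:,None]
def cloud(n,D):
    f,cx,cy,o,R=cam(n); v,u=np.mgrid[:480,:640]
    P=np.dstack([(u-cx)/f*D,(v-cy)/f*D,D])@R.T+o
    P[D==0]=np.nan; return P
E
python3 - <<'E'
from h import *
for n in('top','scene'):
    snap(n,n+'1'); print(arm.get_calibration(n))
print(arm.get_state())
E
```

```text
{'fov_y': 53.46841704092253, 'cx': 320.6095629686706, 'cy': 235.81511200140787, 'xyz': array([ 0.43756625, -0.03027188,  1.03361268]), 'rotation': array([[-0.00418422, -0.99821844,  0.05951846],
       [-0.99989497,  0.00500227,  0.01360214],
       [-0.01387563, -0.05945529, -0.99813453]])}
{'fov_y': 56.930670886948, 'cx': 325.6624935438489, 'cy': 238.76641214485466, 'xyz': array([ 1.08287779, -0.02104393,  0.83068458]), 'rotation': array([[ 0.02029   ,  0.79281171, -0.60912881],
       [ 0.99975794, -0.01090429,  0.01910932],
       [ 0.00850797, -0.60936909, -0.79284105]])}
{'clock': 0.1, 'joints': array([-1.46911672e+00,  1.59033585e-01,  1.59810665e+00, -4.65175097e-07,
        1.38620167e+00, -2.10085626e-01]), 'dq': array([-1.94660485e-04, -3.16188767e-03, -2.05733444e-03,  1.71732688e-03,
        6.35136768e-04, -6.24685397e-05]), 'tau': array([-5.89077645e-04, -3.96987820e+01, -3.32340109e+01, -3.16690512e-04,
        4.12360998e-03, -5.27899942e-06]), 'eef_pos': array([ 0.17631018, -0.54677067,  0.25238843]), 'orientation': array([[ 9.51793593e-01,  3.06739181e-01, -1.78011613e-04],
       [ 3.06739016e-01, -9.51792072e-01,  1.74016856e-03],
       [ 3.64347836e-04, -1.71088439e-03, -9.99998470e-01]]), 'ft_force': array([ 0.23638196, -0.60561669,  0.35160158]), 'wrist_torque': array([0.00998497, 0.02709616, 0.03287973]), 'opening': 0.9998978181870074}
```

View pics/top1.png

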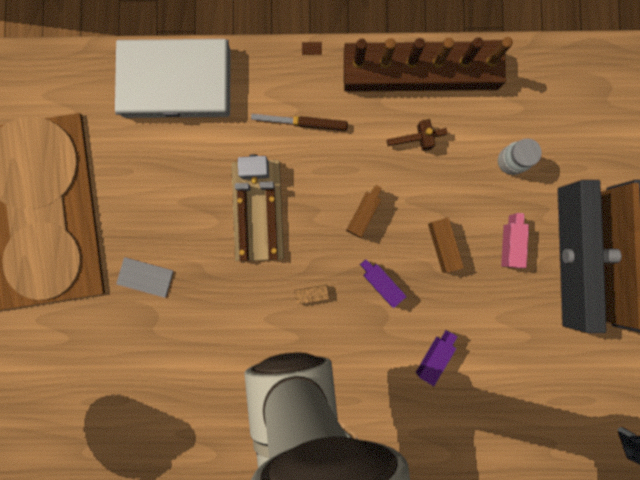

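View pics/scene1.png

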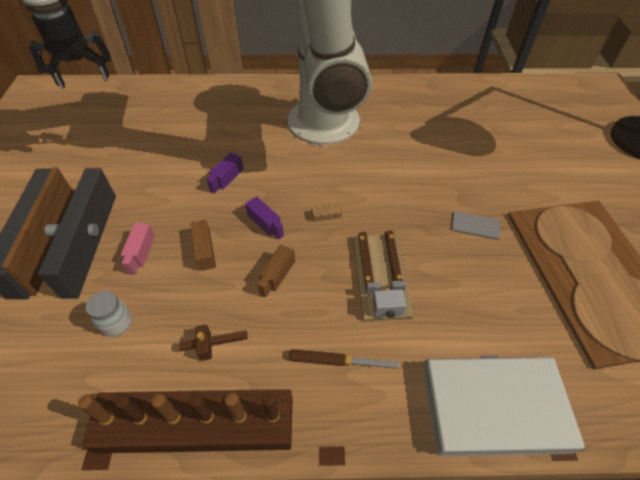

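Run:
```python
from h import *
p=cv2.imread('pics/top1.png');D=np.load('pics/top1.npy');P=cloud('top',D)
print('bench z',np.nanmedian(P[300:340,180:230,2]), np.nanmedian(P[150:180,300:340,2]))
def top(box,lo,hi,name):
    x0,y0,x1,y1=box; m=np.zeros((480,640),bool); m[y0:y1,x0:x1]=1
    m&=(P[...,2]>lo)&(P[...,2]<hi); v,u=np.nonzero(m)
    r=cv2.minAreaRect(np.c_[P[m][:,0],P[m][:,1]].astype(np.float32)*1000)
    print(name,m.sum(),'rect(mm)',r,'z',np.median(P[m][:,2])); return P[m]
a=top((335,175,395,245),.038,.055,'A')
b=top((420,205,475,285),.038,.055,'B')
# width profile along principal axis
for q in(a,b):
    xy=q[:,:2]*1000; c=xy.mean(0); U=np.linalg.svd(xy-c,full_matrices=0)[2]; s=(xy-c)@U.T
    print(c,U[0],[(int(k),round(np.ptp(s[(s[:,0]>=k)&(s[:,0]<k+10),1]),0)) for k in range(-65,65,10) if ((s[:,0]>=k)&(s[:,0]<k+10)).sum()>1])
for z in((.024,.034),(.045,.053),(.054,.064),(.010,.020)):
    top((222,145,295,270),*z,'jig%s'%(z,))
c=np.hstack([cv2.resize(p[140:275,215:305],None,fx=4,fy=4,interpolation=2),cv2.resize(p[160:295,340:440],None,fx=4,fy=4,interpolation=2)])
cv2.imwrite('pics/c1.png',c)
```

```text
bench z 7.148392551625804e-05 0.0005052379218575265
A 830 rect(mm) ((552.1348266601562, -111.51152038574219), (36.003623962402344, 112.35681915283203), 62.27276611328125) z 0.045096237771340975
B 962 rect(mm) ((477.9480285644531, -278.48565673828125), (109.93017578125, 37.16374206542969), 15.586858749389648) z 0.04480036404333909
[ 547.11857907 -108.74091244] [-0.88409329  0.46731046] [(-65, np.float64(16.0)), (-55, np.float64(16.0)), (-45, np.float64(35.0)), (-35, np.float64(36.0)), (-25, np.float64(36.0)), (-15, np.float64(36.0)), (-5, np.float64(36.0)), (5, np.float64(35.0)), (15, np.float64(34.0)), (25, np.float64(35.0)), (35, np.float64(35.0)), (45, np.float64(35.0))]
[ 477.60747351 -277.95506384] [-0.9633144  -0.26837542] [(-65, np.float64(15.0)), (-55, np.float64(37.0)), (-45, np.float64(35.0)), (-35, np.float64(36.0)), (-25, np.float64(36.0)), (-15, np.float64(36.0)), (-5, np.float64(37.0)), (5, np.float64(36.0)), (15, np.float64(36.0)), (25, np.float64(36.0)), (35, np.float64(36.0)), (45, np.float64(37.0))]
jig(0.024, 0.034) 1298 rect(mm) ((553.0416870117188, 121.18193054199219), (209.40878295898438, 81.08698272705078), 2.5156707763671875) z 0.02906365260400534
jig(0.045, 0.053) 195 rect(mm) ((633.6605224609375, 124.18305969238281), (72.239501953125, 78.70098876953125), 2.4750845432281494) z 0.04928374566066329
jig(0.054, 0.064) 549 rect(mm) ((642.9983520507812, 124.01187133789062), (40.269920349121094, 59.89528274536133), 0.5545472502708435) z 0.05925835994234607
jig(0.01, 0.02) 2669 rect(mm) ((555.371826171875, 121.10202026367188), (213.9551239013672, 104.675537109375), 2.501944065093994) z 0.015363155809220874
```

View pics/c1.png

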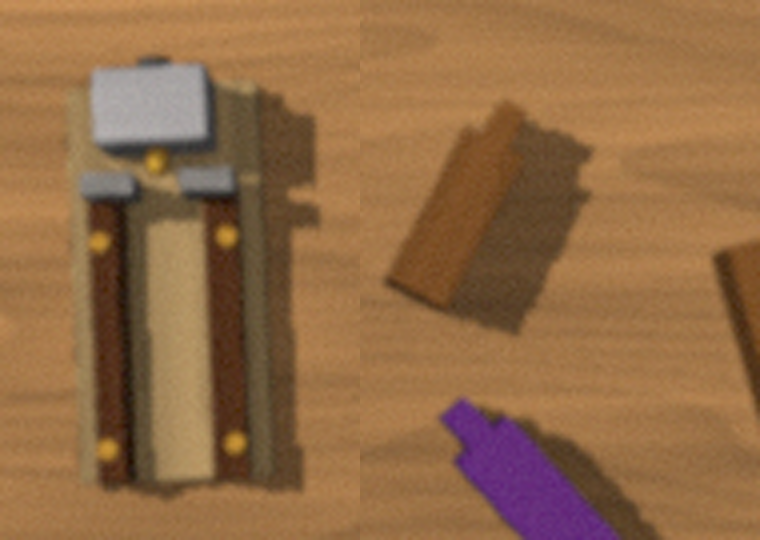

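```bash
cat >> h.py <<'E'
def go(xyz,yaw):
    s=arm.get_state(); R=s['orientation']; p=s['eef_pos']
    c,q=np.cos(np.radians(yaw)),np.sin(np.radians(yaw))
    T=np.array([[c,q,0],[q,-c,0],[0,0,-1.]])
    rv=np.degrees(cv2.Rodrigues(R.T@T)[0].ravel())
    print('pos',p.round(4),'d mm',(R.T@(np.array(xyz)-p)*1000).round(1),'a',rv.round(2),'F',s['ft_force'].round(1),'open',round(s['opening'],3),'t',s['clock'])
E
python3 - <<'E'
from h import *
print(arm.finger_overhang)
for n in('top','scene'):
    D=np.load(f'pics/{n}1.npy');P=cloud(n,D).reshape(-1,3)*1000
    a=np.radians(2.5);C=np.array([555.4,121.1]);ex=np.array([np.cos(a),np.sin(a)]);ey=np.array([-ex[1],ex[0]])
    x=(P[:,:2]-C)@ex;y=(P[:,:2]-C)@ey;z=P[:,2]
    near=(abs(x)<120)&(abs(y)<65)
    pc=lambda v:np.percentile(v,[0.5,3,50,97,99.5]).round(1)
    base=near&(abs(z-15)<3); rl=near&(abs(z-29)<1.5)&(x<40)&(x>-100); jw=near&(abs(z-49)<1.5)&(x<65)
    print(n,'base',pc(x[base]),pc(y[base]))
    print('rail x',pc(x[rl]));
    for lo,hi in((-100,-50),(-50,0),(0,40)):
        m=rl&(x>lo)&(x<hi); print(lo,'L',pc(y[m&(y>0)]),'R',pc(y[m&(y<0)]))
    print('jaws',pc(x[jw]),'L',pc(y[jw&(y>0)]),'R',pc(y[jw&(y<0)]))
    m=(abs(P[:,0]-450)<250)&(P[:,1]<-480)&(P[:,1]>-700)
    print('vise z',np.nanmax(z[m]))
    m=(np.hypot(P[:,0]-545,P[:,1]+108)<75)&(abs(z-45)<4)
    print(cv2.minAreaRect(P[m][:,:2].astype(np.float32)))
go([.5424,-.1064,.2],-27.7)
E
```

```text
0.022
top base [-106.1 -101.6   -9.4   97.2  105.9] [-51.8 -50.4  -2.   50.   51.6]
rail x [-99.4 -95.6 -32.8  35.   39. ]
-100 L [21.3 21.8 29.9 38.9 39.5] R [-40.  -39.5 -31.6 -22.7 -22. ]
-50 L [21.1 21.7 30.3 38.5 39.6] R [-39.6 -39.2 -30.8 -22.7 -21.9]
0 L [22.  22.1 30.3 39.  39.3] R [-40.2 -39.8 -30.6 -22.7 -22.1]
jaws [42.6 42.8 48.  53.7 54.3] L [13.5 15.  28.1 38.3 38.6] R [-39.2 -39.1 -28.6 -13.9 -12.5]
vise z 114.87712369862201
((551.8251342773438, -111.3487777709961), (36.00360107421875, 111.65699005126953), 62.27280044555664)
scene base [-108.8 -103.3   -9.1  103.2  105. ] [-54.7 -53.6  -6.5  47.3  48.8]
rail x [-98.9 -95.4 -33.3  24.6  28.7]
-100 L [18.7 19.2 27.9 36.6 37.1] R [-42.8 -42.2 -34.8 -26.1 -25.4]
-50 L [18.9 19.8 27.5 36.7 37.1] R [-42.9 -42.6 -33.7 -25.  -24.7]
0 L [18.5 19.5 26.9 36.5 37. ] R [-43.1 -42.5 -33.5 -24.7 -24.5]
jaws [39.4 40.  46.3 51.9 52.5] L [ 8.8  9.2 20.5 35.3 36. ] R [-42.5 -42.4 -30.3 -15.4 -15.2]
vise z 442.43207587171236
((548.5386962890625, -114.03441619873047), (37.07108688354492, 113.30409240722656), 62.033416748046875)
pos [ 0.1763 -0.5468  0.2524] d mm [ 483.5 -306.8   53.1] a [-1.000e-01  2.000e-02  4.556e+01] F [ 0.2 -0.6  0.4] open 1.0 t 0.1
```

{"fn": "step_arm", "kwargs": {"plan": [{"dx":0.483,"dy":-0.305,"dz":0.05,"az":45.5,"fingers":-0.5},{"dx":0.483,"dy":-0.305,"dz":0.05,"az":45.5,"fingers":-0.5},{"dx":0.483,"dy":-0.305,"dz":0.05,"az":45.5,"fingers":-0.5},{"dx":0.483,"dy":-0.305,"dz":0.05,"az":45.5,"fingers":-0.5},{"dx":0.483,"dy":-0.305,"dz":0.05,"az":45.5,"fingers":-0.5},{"dx":0.483,"dy":-0.305,"dz":0.05,"az":45.5,"fingers":-0.5},{"dx":0.483,"dy":-0.305,"dz":0.05,"az":45.5,"fingers":-0.5},{"dx":0.483,"dy":-0.305,"dz":0.05,"az":45.5,"fingers":-0.5},{"dx":0.483,"dy":-0.305,"dz":0.05,"az":45.5,"fingers":-0.5},{"dx":0.483,"dy":-0.305,"dz":0.05,"az":45.5,"fingers":-0.5},{"dx":0.483,"dy":-0.305,"dz":0.05,"az":45.5,"fingers":-0.5},{"dx":0.483,"dy":-0.305,"dz":0.05,"az":45.5,"fingers":-0.5}]}}

```text
schema error: expected keys fingers, dx, dy, dz, ax, ay, az
```

```bash
python3 -c "
from h import *
go([.5433,-.109,.1],-27.7)"
```

```text
pos [ 0.1763 -0.5468  0.2524] d mm [ 483.5 -303.8  153.1] a [-1.000e-01  2.000e-02  4.556e+01] F [ 0.2 -0.6  0.4] open 1.0 t 0.1
```

{"fn": "step_arm", "kwargs": {"plan": [{"dx":0.483,"dy":-0.304,"dz":0.05,"ax":0,"ay":0,"az":45.5,"fingers":-0.5},{"dx":0.483,"dy":-0.304,"dz":0.05,"ax":0,"ay":0,"az":45.5,"fingers":-0.5},{"dx":0.483,"dy":-0.304,"dz":0.05,"ax":0,"ay":0,"az":45.5,"fingers":-0.5},{"dx":0.483,"dy":-0.304,"dz":0.05,"ax":0,"ay":0,"az":45.5,"fingers":-0.5},{"dx":0.483,"dy":-0.304,"dz":0.05,"ax":0,"ay":0,"az":45.5,"fingers":-0.5},{"dx":0.483,"dy":-0.304,"dz":0.05,"ax":0,"ay":0,"az":45.5,"fingers":-0.5},{"dx":0.483,"dy":-0.304,"dz":0.05,"ax":0,"ay":0,"az":45.5,"fingers":-0.5},{"dx":0.483,"dy":-0.304,"dz":0.05,"ax":0,"ay":0,"az":45.5,"fingers":-0.5},{"dx":0.483,"dy":-0.304,"dz":0.05,"ax":0,"ay":0,"az":45.5,"fingers":-0.5},{"dx":0.483,"dy":-0.304,"dz":0.05,"ax":0,"ay":0,"az":45.5,"fingers":-0.5},{"dx":0.483,"dy":-0.304,"dz":0.05,"ax":0,"ay":0,"az":45.5,"fingers":-0.5},{"dx":0.483,"dy":-0.304,"dz":0.05,"ax":0,"ay":0,"az":45.5,"fingers":-0.5}]}}

```text
clock: 1.1
eef_pos: [0.4891, -0.1729, 0.2103]
orientation: [[0.886, -0.464, -0.0], [-0.464, -0.886, 0.0], [-0.0, 0.0, -1.0]]
ft_force: [0.4, -0.0, 0.2]
opening: 0.748
```

```bash
python3 -c "
from h import *
go([.5433,-.109,.1],-27.7)"
```

```text
pos [ 0.4891 -0.1729  0.2103] d mm [ 18.4 -81.7 110.3] a [0.   0.02 0.07] F [ 0.4 -0.   0.2] open 0.748 t 1.1
```

{"fn": "step_arm", "kwargs": {"plan": [{"dx":0.018,"dy":-0.081,"dz":0.05,"ax":0,"ay":0,"az":0,"fingers":-0.5},{"dx":0.018,"dy":-0.081,"dz":0.05,"ax":0,"ay":0,"az":0,"fingers":-0.5},{"dx":0.018,"dy":-0.081,"dz":0.08,"ax":0,"ay":0,"az":0,"fingers":-0.5},{"dx":0.018,"dy":-0.081,"dz":0.105,"ax":0,"ay":0,"az":0,"fingers":-0.5},{"dx":0.018,"dy":-0.081,"dz":0.105,"ax":0,"ay":0,"az":0,"fingers":-0.5},{"dx":0.018,"dy":-0.081,"dz":0.105,"ax":0,"ay":0,"az":0,"fingers":-0.5}]}}

```text
clock: 1.6
eef_pos: [0.5406, -0.1109, 0.1044]
orientation: [[0.886, -0.464, -0.004], [-0.464, -0.886, 0.002], [-0.004, 0.0, -1.0]]
ft_force: [0.5, -0.5, 0.7]
opening: 0.749
```

```bash
python3 -c "
from h import *
go([.5433,-.109,.04],-27.7)
p,D=snap('scene','s2')
P=cloud('scene',D)
v=cv2.resize(p[190:330,200:360],None,fx=4,fy=4,interpolation=2); cv2.imwrite('pics/c2.png',v)"
```

```text
pos [ 0.5406 -0.1109  0.1044] d mm [ 1.8 -2.9 64.4] a [0.02 0.24 0.08] F [ 0.5 -0.5  0.7] open 0.749 t 1.6
```

View pics/c2.png

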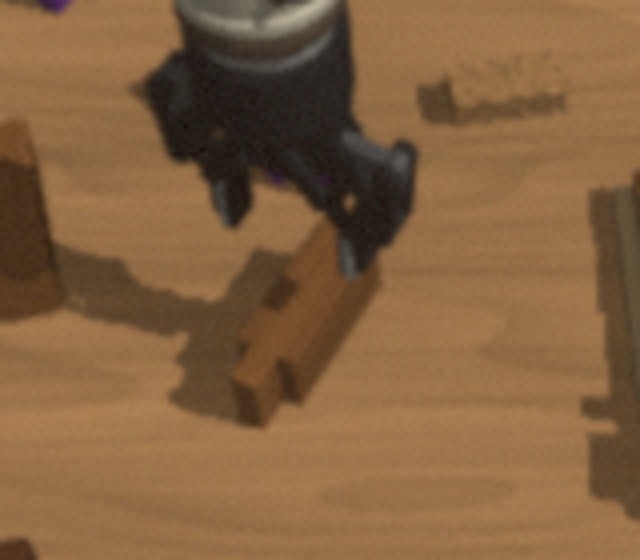

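{"fn": "step_arm", "kwargs": {"plan": [{"dx":0.001,"dy":-0.001,"dz":0.03,"ax":0,"ay":0,"az":0,"fingers":-0.5},{"dx":0.001,"dy":-0.001,"dz":0.05,"ax":0,"ay":0,"az":0,"fingers":-0.5},{"dx":0.001,"dy":-0.001,"dz":0.05,"ax":0,"ay":0,"az":0,"fingers":-0.5},{"dx":0.001,"dy":-0.001,"dz":0.05,"ax":0,"ay":0,"az":0,"fingers":-0.5}]}}

```text
clock: 1.98
eef_pos: [0.5437, -0.1119, 0.0572]
orientation: [[0.885, -0.465, 0.001], [-0.465, -0.885, -0.0], [0.001, -0.0, -1.0]]
ft_force: [-0.0, 0.4, 0.6]
opening: 0.747
```

```bash
python3 -c "
from h import *
go([.5433,-.109,.04],-27.7)"
```

```text
pos [ 0.5437 -0.1119  0.0572] d mm [-1.7 -2.4 17.2] a [-0.   -0.06  0.01] F [-0.   0.4  0.6] open 0.747 t 1.9833
```

{"fn": "step_arm", "kwargs": {"plan": [{"dx":0,"dy":-0.002,"dz":0.008,"ax":0,"ay":0,"az":0,"fingers":-0.5},{"dx":0,"dy":-0.002,"dz":0.016,"ax":0,"ay":0,"az":0,"fingers":-0.5},{"dx":0,"dy":-0.002,"dz":0.016,"ax":0,"ay":0,"az":0,"fingers":-0.5},{"dx":0,"dy":-0.002,"dz":0.016,"ax":0,"ay":0,"az":0,"fingers":-0.5}]}}

```text
clock: 2.32
eef_pos: [0.5442, -0.1093, 0.0399]
orientation: [[0.886, -0.464, -0.0], [-0.464, -0.886, 0.0], [-0.0, 0.0, -1.0]]
ft_force: [0.1, -0.5, 0.4]
opening: 0.748
```

```bash
python3 -c "
from h import *
go([.5433,-.109,.04],-27.7)"
```

```text
pos [ 0.5442 -0.1093  0.0399] d mm [-0.9  0.1 -0.1] a [0.   0.01 0.07] F [ 0.1 -0.5  0.4] open 0.748 t 2.3167
```

{"fn": "step_arm", "kwargs": {"force": 60, "plan": [{"dx":0,"dy":0,"dz":0,"ax":0,"ay":0,"az":0,"fingers":0.0},{"dx":0,"dy":0,"dz":0,"ax":0,"ay":0,"az":0,"fingers":0.0},{"dx":0,"dy":0,"dz":0,"ax":0,"ay":0,"az":0,"fingers":1},{"dx":0,"dy":0,"dz":0,"ax":0,"ay":0,"az":0,"fingers":1},{"dx":0,"dy":0,"dz":0,"ax":0,"ay":0,"az":0,"fingers":1},{"dx":0,"dy":0,"dz":0,"ax":0,"ay":0,"az":0,"fingers":1},{"dx":0,"dy":0,"dz":0,"ax":0,"ay":0,"az":0,"fingers":1}]}}

```text
clock: 2.9
eef_pos: [0.5448, -0.1096, 0.0404]
orientation: [[0.886, -0.464, 0.001], [-0.464, -0.886, -0.001], [0.001, -0.0, -1.0]]
ft_force: [0.2, -0.4, 6.6]
opening: 0.411
```

{"fn": "step_arm", "kwargs": {"plan": [{"dx":0,"dy":0,"dz":-0.02,"ax":0,"ay":0,"az":0,"fingers":1},{"dx":0,"dy":0,"dz":-0.05,"ax":0,"ay":0,"az":0,"fingers":1},{"dx":0,"dy":0,"dz":-0.09,"ax":0,"ay":0,"az":0,"fingers":1},{"dx":0,"dy":0,"dz":-0.09,"ax":0,"ay":0,"az":0,"fingers":1},{"dx":0,"dy":0,"dz":-0.09,"ax":0,"ay":0,"az":0,"fingers":1}]}}

```text
clock: 3.32
eef_pos: [0.5457, -0.1099, 0.132]
orientation: [[0.886, -0.464, 0.004], [-0.464, -0.886, -0.002], [0.005, -0.0, -1.0]]
ft_force: [-0.3, -0.0, -1.2]
opening: 0.41
```

```bash
python3 -c "
from h import *
go([.5225,.118,.13],2.5)"
```

```text
pos [ 0.5457 -0.1099  0.132 ] d mm [-126.2 -191.2    1.4] a [  0.05  -0.28 -30.13] F [-0.3 -0.  -1.2] open 0.41 t 3.3167
```

{"fn": "step_arm", "kwargs": {"plan": [{"dx":-0.015,"dy":-0.024,"dz":0,"ax":0,"ay":0,"az":-4,"fingers":1},{"dx":-0.038,"dy":-0.058,"dz":0,"ax":0,"ay":0,"az":-9,"fingers":1},{"dx":-0.06,"dy":-0.091,"dz":0,"ax":0,"ay":0,"az":-15,"fingers":1},{"dx":-0.082,"dy":-0.124,"dz":0,"ax":0,"ay":0,"az":-20,"fingers":1},{"dx":-0.104,"dy":-0.158,"dz":0,"ax":0,"ay":0,"az":-25,"fingers":1},{"dx":-0.12,"dy":-0.182,"dz":0,"ax":0,"ay":0,"az":-29,"fingers":1},{"dx":-0.126,"dy":-0.191,"dz":0,"ax":0,"ay":0,"az":-30.1,"fingers":1},{"dx":-0.126,"dy":-0.191,"dz":0,"ax":0,"ay":0,"az":-30.1,"fingers":1},{"dx":-0.126,"dy":-0.191,"dz":0,"ax":0,"ay":0,"az":-30.1,"fingers":1},{"dx":-0.126,"dy":-0.191,"dz":0,"ax":0,"ay":0,"az":-30.1,"fingers":1}]}}

```text
clock: 4.15
eef_pos: [0.5209, 0.1171, 0.1289]
orientation: [[0.999, 0.041, -0.001], [0.041, -0.999, -0.001], [-0.001, 0.001, -1.0]]
ft_force: [-0.5, 0.9, -1.5]
opening: 0.409
```

Run:
```python
from h import *
go([.5225,.118,.1],2.5)
p,D=snap('top','t3'); p2,D2=snap('scene','s3')
c=np.hstack([cv2.resize(p[120:290,190:320],None,fx=3,fy=3,interpolation=2),cv2.resize(p2[190:360,310:440],None,fx=3,fy=3,interpolation=2)])
cv2.imwrite('pics/c3.png',c)
```

```text
pos [0.5209 0.1171 0.1289] d mm [ 1.6 -0.9 28.9] a [ 0.03  0.08 -0.15] F [-0.5  0.9 -1.5] open 0.409 t 4.15
```

View pics/c3.png

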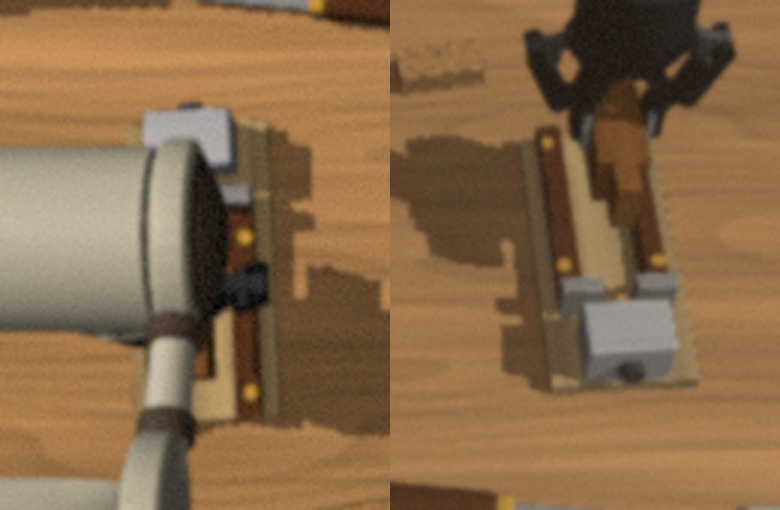

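```bash
cat > m.py <<'E'
from h import *
def meas(f,ztop):
    D=np.load(f'pics/{f}.npy');p=cv2.imread(f'pics/{f}.png').astype(int);P=cloud('scene',D)*1000
    a=np.radians(2.5);C=np.array([555.4,121.1]);ex=np.array([np.cos(a),np.sin(a)]);ey=np.array([-ex[1],ex[0]])
    x=(P[...,:2]-C)@ex;y=(P[...,:2]-C)@ey
    m=(abs(P[...,2]-ztop)<4)&(abs(x)<150)&(abs(y)<40)&(p[...,2]>p[...,0]+25)
    x,y,z=x[m],y[m],P[...,2][m]; print('n',m.sum(),'z',np.median(z),'xrange',np.percentile(x,[1,99]))
    ys=[]
    for k in np.arange(x.max()//4*4-56,x.max(),4):
        s=(x>=k)&(x<k+4)
        if s.sum()>4: print(k,s.sum(),y[s].min().round(1),y[s].max().round(1),'mid',((y[s].min()+y[s].max())/2).round(1), 'z',z[s].mean().round(1))
    print('jig centreline y=-2.9, stop x~40')
E
python3 -c "
from m import *
meas('s3',134)"
```

```text
n 532 z 134.19242612395885 xrange [-63.02994694  27.8155789 ]
-28.0 24 -18.4 14.1 mid -2.2 z 134.5
-24.0 34 -21.2 16.0 mid -2.6 z 134.1
-20.0 27 -21.6 12.7 mid -4.5 z 134.4
-16.0 30 -20.4 14.5 mid -3.0 z 134.3
-12.0 25 -20.8 13.7 mid -3.5 z 134.7
-8.0 35 -21.4 13.3 mid -4.0 z 134.2
-4.0 28 -21.4 14.3 mid -3.6 z 134.0
0.0 29 -20.3 13.6 mid -3.3 z 134.1
4.0 33 -20.7 13.5 mid -3.6 z 133.7
8.0 13 -11.3 4.7 mid -3.3 z 133.2
12.0 17 -11.9 3.8 mid -4.0 z 133.9
16.0 13 -11.1 3.2 mid -4.0 z 134.2
20.0 12 -11.4 2.7 mid -4.4 z 133.7
24.0 23 -11.8 4.2 mid -3.8 z 133.6
28.0 5 -11.9 -2.1 mid -7.0 z 131.5
jig centreline y=-2.9, stop x~40
```

{"fn": "step_arm", "kwargs": {"plan": [{"dx":0,"dy":-0.0008,"dz":0.015,"ax":0,"ay":0,"az":-0.15,"fingers":1},{"dx":0,"dy":-0.0008,"dz":0.035,"ax":0,"ay":0,"az":-0.15,"fingers":1},{"dx":0,"dy":-0.0008,"dz":0.05,"ax":0,"ay":0,"az":-0.15,"fingers":1},{"dx":0,"dy":-0.0008,"dz":0.054,"ax":0,"ay":0,"az":-0.15,"fingers":1},{"dx":0,"dy":-0.0008,"dz":0.054,"ax":0,"ay":0,"az":-0.15,"fingers":1},{"dx":0,"dy":-0.0008,"dz":0.054,"ax":0,"ay":0,"az":-0.15,"fingers":1},{"dx":0,"dy":-0.0008,"dz":0.054,"ax":0,"ay":0,"az":-0.15,"fingers":1}]}}

```text
clock: 4.83
eef_pos: [0.5222, 0.1188, 0.077]
orientation: [[0.999, 0.045, 0.002], [0.045, -0.999, -0.0], [0.002, 0.0, -1.0]]
ft_force: [0.3, 0.9, -0.4]
opening: 0.409
```

```bash
python3 -c "
from m import *
go([.5209,.118,.06],2.5)
p,D=snap('scene','s4')
meas('s4',80)
cv2.imwrite('pics/c4.png',cv2.resize(p[190:340,330:440],None,fx=4,fy=4,interpolation=2))"
```

```text
pos [0.5222 0.1188 0.077 ] d mm [-1.4  0.7 17. ] a [ 0.01 -0.13  0.07] F [ 0.3  0.9 -0.4] open 0.409 t 4.8333
n 442 z 81.85916123677245 xrange [-57.92947796  28.04701568]
-28.0 21 -17.4 29.6 mid 6.1 z 82.2
-24.0 25 -18.1 15.7 mid -1.2 z 82.0
-20.0 27 -18.3 12.9 mid -2.7 z 81.8
-16.0 28 -19.0 15.1 mid -2.0 z 81.5
-12.0 22 -19.8 15.8 mid -2.0 z 82.0
-8.0 27 -19.5 15.9 mid -1.8 z 81.7
-4.0 27 -18.7 15.0 mid -1.8 z 81.7
0.0 25 -18.9 16.3 mid -1.3 z 81.9
4.0 34 -19.9 15.5 mid -2.2 z 81.2
8.0 15 -13.4 4.6 mid -4.4 z 81.2
12.0 10 -8.5 4.2 mid -2.1 z 82.0
16.0 13 -8.8 5.8 mid -1.5 z 82.0
20.0 11 -9.4 5.1 mid -2.2 z 82.0
24.0 18 -9.4 6.8 mid -1.3 z 80.8
28.0 7 -6.3 6.1 mid -0.1 z 79.2
jig centreline y=-2.9, stop x~40
```

View pics/c4.png

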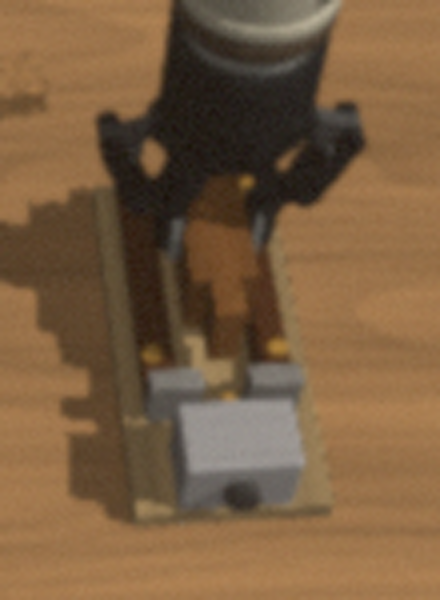

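{"fn": "step_arm", "kwargs": {"plan": [{"dx":-0.001,"dy":0.0009,"dz":0.005,"ax":0,"ay":0,"az":0,"fingers":1},{"dx":-0.001,"dy":0.0009,"dz":0.012,"ax":0,"ay":0,"az":0,"fingers":1},{"dx":-0.001,"dy":0.0009,"dz":0.017,"ax":0,"ay":0,"az":0,"fingers":1},{"dx":-0.001,"dy":0.0009,"dz":0.018,"ax":0,"ay":0,"az":0,"fingers":1},{"dx":-0.001,"dy":0.0009,"dz":0.018,"ax":0,"ay":0,"az":0,"fingers":1},{"dx":-0.001,"dy":0.0009,"dz":0.018,"ax":0,"ay":0,"az":0,"fingers":1}]}}

```text
clock: 5.38
eef_pos: [0.5201, 0.1183, 0.0575]
orientation: [[0.999, 0.046, -0.0], [0.046, -0.999, 0.0], [-0.0, -0.0, -1.0]]
ft_force: [0.6, -0.2, -0.7]
opening: 0.408
```

```bash
python3 -c "
from m import *
go([.5209,.118,.0554],2.5)
p,D=snap('scene','s5')
meas('s5',62)
go([.5209,.118,.0554],2.5)
"
```

```text
pos [0.5201 0.1183 0.0575] d mm [0.8 0.3 2.1] a [-0.    0.02  0.12] F [ 0.6 -0.2 -0.7] open 0.408 t 5.3833
n 456 z 62.57451800405461 xrange [-59.28822293  45.32730801]
jig centreline y=-2.9, stop x~40
pos [0.5203 0.1182 0.0578] d mm [0.6 0.3 2.4] a [ 0.   -0.01  0.12] F [ 0.6  0.8 -1.1] open 0.413 t 5.4333
```

{"fn": "step_arm", "kwargs": {"plan": [{"dx":0,"dy":0.0002,"dz":0.0008,"ax":0,"ay":0,"az":0.1,"fingers":1},{"dx":0,"dy":0.0002,"dz":0.0016,"ax":0,"ay":0,"az":0.1,"fingers":1},{"dx":0,"dy":0.0002,"dz":0.002,"ax":0,"ay":0,"az":0.1,"fingers":1},{"dx":0,"dy":0.0002,"dz":0.002,"ax":0,"ay":0,"az":0.1,"fingers":1}]}}

```text
clock: 5.77
eef_pos: [0.5202, 0.118, 0.0558]
orientation: [[0.999, 0.044, 0.0], [0.044, -0.999, 0.0], [0.0, -0.0, -1.0]]
ft_force: [0.6, -0.3, -1.2]
opening: 0.411
```

{"fn": "step_arm", "kwargs": {"plan": [{"dx":0,"dy":0,"dz":0.0005,"ax":0,"ay":0,"az":0,"fingers":1},{"dx":0,"dy":0,"dz":0.0005,"ax":0,"ay":0,"az":0,"fingers":1},{"dx":0,"dy":0,"dz":0.0005,"ax":0,"ay":0,"az":0,"fingers":1}]}}

```text
clock: 6.02
eef_pos: [0.5203, 0.118, 0.0554]
orientation: [[0.999, 0.044, 0.0], [0.044, -0.999, 0.0], [0.0, 0.0, -1.0]]
ft_force: [-0.6, -0.7, 0.3]
opening: 0.409
```

{"fn": "step_arm", "kwargs": {"plan": [{"dx":0,"dy":0,"dz":0.0004,"ax":0,"ay":0,"az":0,"fingers":1},{"dx":0,"dy":0,"dz":0.0004,"ax":0,"ay":0,"az":0,"fingers":1},{"dx":0,"dy":0,"dz":0.0004,"ax":0,"ay":0,"az":0,"fingers":1}]}}

```text
clock: 6.27
eef_pos: [0.5203, 0.118, 0.0554]
orientation: [[0.999, 0.044, 0.0], [0.044, -0.999, -0.0], [0.0, 0.0, -1.0]]
ft_force: [-2.9, 1.3, 4.6]
opening: 0.409
```

```bash
python3 -c "
from m import *
go([.5209,.118,.0554],2.5)
p,D=snap('scene','s6')
go([.5209,.118,.0554],2.5)
meas('s6',60)
cv2.imwrite('pics/c6.png',cv2.resize(p[190:340,330:440],None,fx=4,fy=4,interpolation=2))"
```

```text
pos [0.5203 0.118  0.0554] d mm [0.6 0.1 0. ] a [ 0.   -0.    0.02] F [-2.9  1.3  4.6] open 0.409 t 6.2667
pos [0.5203 0.118  0.0554] d mm [0.6 0.1 0. ] a [ 0.   -0.    0.02] F [-2.8  0.4  5.4] open 0.411 t 6.3167
n 465 z 60.44805982962631 xrange [-59.1204312   66.49414573]
jig centreline y=-2.9, stop x~40
```

View pics/c6.png

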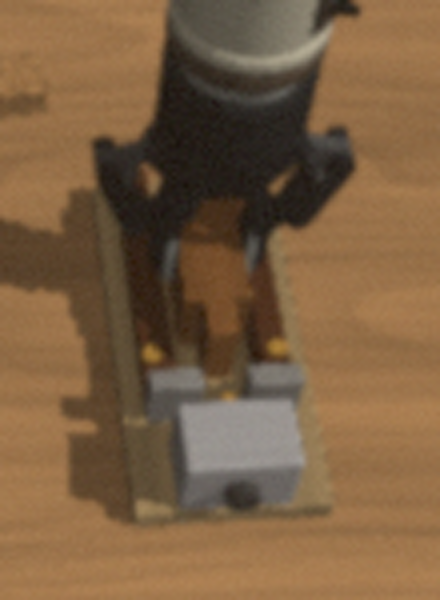

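{"fn": "step_arm", "kwargs": {"plan": [{"dx":0,"dy":0,"dz":-0.0003,"ax":0,"ay":0,"az":0,"fingers":1},{"dx":0.003,"dy":0,"dz":-0.0003,"ax":0,"ay":0,"az":0,"fingers":1},{"dx":0.006,"dy":0,"dz":-0.0003,"ax":0,"ay":0,"az":0,"fingers":1},{"dx":0.009,"dy":0,"dz":-0.0003,"ax":0,"ay":0,"az":0,"fingers":1},{"dx":0.012,"dy":0,"dz":-0.0003,"ax":0,"ay":0,"az":0,"fingers":1},{"dx":0.015,"dy":0,"dz":-0.0003,"ax":0,"ay":0,"az":0,"fingers":1},{"dx":0.018,"dy":0,"dz":-0.0003,"ax":0,"ay":0,"az":0,"fingers":1},{"dx":0.018,"dy":0,"dz":-0.0003,"ax":0,"ay":0,"az":0,"fingers":1},{"dx":0.018,"dy":0,"dz":-0.0003,"ax":0,"ay":0,"az":0,"fingers":1}]}}

```text
clock: 7.07
eef_pos: [0.539, 0.1188, 0.0554]
orientation: [[0.999, 0.044, 0.002], [0.044, -0.999, 0.0], [0.002, 0.0, -1.0]]
ft_force: [2.2, 0.4, 2.4]
opening: 0.412
```

{"fn": "step_arm", "kwargs": {"plan": [{"dx":0.001,"dy":0,"dz":0,"ax":0,"ay":0,"az":0,"fingers":1},{"dx":0.0025,"dy":0,"dz":0,"ax":0,"ay":0,"az":0,"fingers":1},{"dx":0.004,"dy":0,"dz":0,"ax":0,"ay":0,"az":0,"fingers":1},{"dx":0.0055,"dy":0,"dz":0,"ax":0,"ay":0,"az":0,"fingers":1},{"dx":0.007,"dy":0,"dz":0,"ax":0,"ay":0,"az":0,"fingers":1},{"dx":0.007,"dy":0,"dz":0,"ax":0,"ay":0,"az":0,"fingers":1},{"dx":0.007,"dy":0,"dz":0,"ax":0,"ay":0,"az":0,"fingers":1}]}}

```text
clock: 7.65
eef_pos: [0.5436, 0.1192, 0.0554]
orientation: [[0.999, 0.044, -0.004], [0.044, -0.999, -0.0], [-0.004, 0.0, -1.0]]
ft_force: [-9.2, -0.3, 10.9]
opening: 0.41
```

```bash
python3 -c "
from m import *
go([.551,.1193,.0554],2.5)"
```

```text
pos [0.5436 0.1192 0.0554] d mm [ 7.4  0.2 -0. ] a [0.01 0.24 0.03] F [-9.2 -0.3 10.9] open 0.41 t 7.65
```

{"fn": "step_arm", "kwargs": {"plan": [{"dx":0,"dy":0,"dz":-0.0005,"ax":0,"ay":0,"az":0,"fingers":1},{"dx":0.001,"dy":0,"dz":-0.0005,"ax":0,"ay":0,"az":0,"fingers":1},{"dx":0.002,"dy":0,"dz":-0.0005,"ax":0,"ay":0,"az":0,"fingers":1},{"dx":0.003,"dy":0,"dz":-0.0005,"ax":0,"ay":0,"az":0,"fingers":1},{"dx":0.003,"dy":0,"dz":-0.0005,"ax":0,"ay":0,"az":0,"fingers":1},{"dx":0.003,"dy":0,"dz":-0.0005,"ax":0,"ay":0,"az":0,"fingers":1}]}}

```text
clock: 8.15
eef_pos: [0.546, 0.1193, 0.0555]
orientation: [[0.999, 0.044, -0.005], [0.044, -0.999, -0.0], [-0.005, 0.0, -1.0]]
ft_force: [-9.8, -0.3, 10.5]
opening: 0.409
```

{"fn": "step_arm", "kwargs": {"plan": [{"dx":0,"dy":0,"dz":-0.0003,"ax":0,"ay":0.25,"az":0,"fingers":1},{"dx":0.0008,"dy":0,"dz":-0.0003,"ax":0,"ay":0.25,"az":0,"fingers":1},{"dx":0.0016,"dy":0,"dz":-0.0003,"ax":0,"ay":0.25,"az":0,"fingers":1},{"dx":0.0025,"dy":0,"dz":-0.0003,"ax":0,"ay":0.25,"az":0,"fingers":1},{"dx":0.0025,"dy":0,"dz":-0.0003,"ax":0,"ay":0.25,"az":0,"fingers":1},{"dx":0.0025,"dy":0,"dz":-0.0003,"ax":0,"ay":0.25,"az":0,"fingers":1}]}}

```text
clock: 8.65
eef_pos: [0.5479, 0.1193, 0.0554]
orientation: [[0.999, 0.044, -0.002], [0.044, -0.999, -0.0], [-0.002, 0.0, -1.0]]
ft_force: [-10.9, -1.7, 9.6]
opening: 0.41
```

```bash
python3 -c "
from m import *
go([.551,.1193,.0554],2.5)"
```

```text
pos [0.5479 0.1193 0.0554] d mm [3.1 0.2 0. ] a [0.01 0.14 0.04] F [-10.9  -1.7   9.6] open 0.41 t 8.65
```

{"fn": "step_arm", "kwargs": {"plan": [{"dx":0,"dy":0,"dz":-0.0004,"ax":0,"ay":0.1,"az":0,"fingers":1},{"dx":0.0008,"dy":0,"dz":-0.0004,"ax":0,"ay":0.1,"az":0,"fingers":1},{"dx":0.0016,"dy":0,"dz":-0.0004,"ax":0,"ay":0.1,"az":0,"fingers":1},{"dx":0.0025,"dy":0,"dz":-0.0004,"ax":0,"ay":0.1,"az":0,"fingers":1},{"dx":0.0025,"dy":0,"dz":-0.0004,"ax":0,"ay":0.1,"az":0,"fingers":1},{"dx":0.0025,"dy":0,"dz":-0.0004,"ax":0,"ay":0.1,"az":0,"fingers":1}]}}

```text
clock: 9.15
eef_pos: [0.55, 0.1195, 0.0554]
orientation: [[0.999, 0.044, -0.002], [0.044, -0.999, -0.0], [-0.002, 0.0, -1.0]]
ft_force: [-10.9, -0.6, 8.9]
opening: 0.411
```

Slow approach to the jaws now.

{"fn": "step_arm", "kwargs": {"plan": [{"dx":0.0004,"dy":0,"dz":-0.0004,"ax":0,"ay":0.1,"az":0,"fingers":1},{"dx":0.0008,"dy":0,"dz":-0.0004,"ax":0,"ay":0.1,"az":0,"fingers":1},{"dx":0.0012,"dy":0,"dz":-0.0004,"ax":0,"ay":0.1,"az":0,"fingers":1},{"dx":0.0016,"dy":0,"dz":-0.0004,"ax":0,"ay":0.1,"az":0,"fingers":1},{"dx":0.0016,"dy":0,"dz":-0.0004,"ax":0,"ay":0.1,"az":0,"fingers":1},{"dx":0.0016,"dy":0,"dz":-0.0004,"ax":0,"ay":0.1,"az":0,"fingers":1}]}}

```text
clock: 9.65
eef_pos: [0.5512, 0.1195, 0.0554]
orientation: [[0.999, 0.044, -0.001], [0.044, -0.999, -0.0], [-0.001, 0.0, -1.0]]
ft_force: [-10.5, -2.3, 5.1]
opening: 0.408
```

{"fn": "step_arm", "kwargs": {"plan": [{"dx":0.0004,"dy":0,"dz":-0.0001,"ax":0,"ay":0,"az":0,"fingers":1},{"dx":0.0008,"dy":0,"dz":-0.0001,"ax":0,"ay":0,"az":0,"fingers":1},{"dx":0.0012,"dy":0,"dz":-0.0001,"ax":0,"ay":0,"az":0,"fingers":1},{"dx":0.0012,"dy":0,"dz":-0.0001,"ax":0,"ay":0,"az":0,"fingers":1},{"dx":0.0012,"dy":0,"dz":-0.0001,"ax":0,"ay":0,"az":0,"fingers":1}]}}

```text
clock: 10.07
eef_pos: [0.5522, 0.1195, 0.0554]
orientation: [[0.999, 0.044, -0.001], [0.044, -0.999, -0.0], [-0.001, 0.0, -1.0]]
ft_force: [-10.3, -1.8, 6.8]
opening: 0.407
```

{"fn": "step_arm", "kwargs": {"plan": [{"dx":0.0004,"dy":0,"dz":-0.0001,"ax":0,"ay":0,"az":0,"fingers":1},{"dx":0.0008,"dy":0,"dz":-0.0001,"ax":0,"ay":0,"az":0,"fingers":1},{"dx":0.0012,"dy":0,"dz":-0.0001,"ax":0,"ay":0,"az":0,"fingers":1},{"dx":0.0012,"dy":0,"dz":-0.0001,"ax":0,"ay":0,"az":0,"fingers":1},{"dx":0.0012,"dy":0,"dz":-0.0001,"ax":0,"ay":0,"az":0,"fingers":1}]}}

```text
clock: 10.48
eef_pos: [0.5533, 0.1196, 0.0554]
orientation: [[0.999, 0.044, -0.002], [0.044, -0.999, -0.0], [-0.002, 0.0, -1.0]]
ft_force: [-11.0, -1.2, 5.9]
opening: 0.411
```

{"fn": "step_arm", "kwargs": {"plan": [{"dx":0.0004,"dy":0,"dz":-0.0001,"ax":0,"ay":0,"az":0,"fingers":1},{"dx":0.0008,"dy":0,"dz":-0.0001,"ax":0,"ay":0,"az":0,"fingers":1},{"dx":0.0008,"dy":0,"dz":-0.0001,"ax":0,"ay":0,"az":0,"fingers":1},{"dx":0.0008,"dy":0,"dz":-0.0001,"ax":0,"ay":0,"az":0,"fingers":1}]}}

```text
clock: 10.82
eef_pos: [0.554, 0.1196, 0.0554]
orientation: [[0.999, 0.044, -0.002], [0.044, -0.999, -0.0], [-0.002, 0.0, -1.0]]
ft_force: [-10.6, -0.9, 5.8]
opening: 0.41
```

{"fn": "step_arm", "kwargs": {"plan": [{"dx":0.0004,"dy":0,"dz":-0.0001,"ax":0,"ay":0,"az":0,"fingers":1},{"dx":0.0008,"dy":0,"dz":-0.0001,"ax":0,"ay":0,"az":0,"fingers":1},{"dx":0.0012,"dy":0,"dz":-0.0001,"ax":0,"ay":0,"az":0,"fingers":1},{"dx":0.0012,"dy":0,"dz":-0.0001,"ax":0,"ay":0,"az":0,"fingers":1},{"dx":0.0012,"dy":0,"dz":-0.0001,"ax":0,"ay":0,"az":0,"fingers":1}]}}

```text
clock: 11.23
eef_pos: [0.555, 0.1197, 0.0554]
orientation: [[0.999, 0.044, -0.002], [0.044, -0.999, -0.0], [-0.002, 0.0, -1.0]]
ft_force: [-11.1, -1.3, 5.5]
opening: 0.412
```

```bash
python3 -c "
from m import *
go([.551,.1193,.0554],2.5)
p,D=snap('scene','s7')
cv2.imwrite('pics/c7.png',cv2.resize(p[215:325,340:430],None,fx=5,fy=5,interpolation=2))"
```

```text
pos [0.555  0.1197 0.0554] d mm [-4.   0.2  0. ] a [0.   0.13 0.04] F [-11.1  -1.3   5.5] open 0.412 t 11.2333
```

View pics/c7.png

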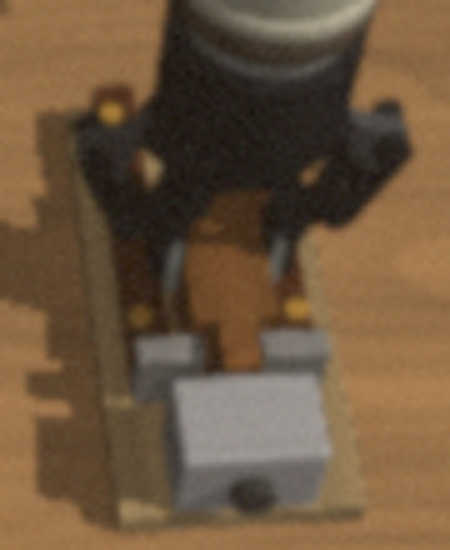

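```bash
cat > sh.py <<'E'
from h import *
def sh(f):
    D=np.load(f'pics/{f}.npy');P=cloud('scene',D)*1000
    a=np.radians(2.5);C=np.array([555.4,121.1]);ex=np.array([np.cos(a),np.sin(a)]);ey=np.array([-ex[1],ex[0]])
    x=(P[...,:2]-C)@ex;y=(P[...,:2]-C)@ey+2.9;z=P[...,2]
    for nm,lo,hi in(('L',10,17),('T',-6,6),('R',-17,-10)):
        m=(abs(z-60)<2.5)&(y>lo)&(y<hi)&(x>-60)&(x<62); print(f,nm,'block top max x',np.sort(x[m])[-6:].round(1))
    for nm,lo,hi in(('L',15,38),('R',-38,-15)):
        m=(abs(z-49)<2)&(y>lo)&(y<hi)&(x>30)&(x<56); print('  jaw',nm,np.percentile(x[m],[1,5,95,99]).round(1))
E
python3 -c "
from sh import *
sh('s6');sh('s7')"
```

```text
s6 L block top max x [0.7 1.1 3.2 3.8 4.8 5.9]
s6 T block top max x [25.2 26.1 26.4 26.7 27.1 27.1]
s6 R block top max x [3.  3.5 4.1 4.1 4.6 5.3]
  jaw L [40.  40.8 52.  52.4]
  jaw R [39.5 40.2 51.5 52.2]
s7 L block top max x [37.9 38.  38.1 38.7 40.2 40.4]
s7 T block top max x [60.9 61.  61.2 61.4 61.5 61.5]
s7 R block top max x [38.7 38.8 39.1 39.1 39.5 39.9]
  jaw L [38.5 39.8 51.3 51.5]
  jaw R [36.  40.  50.7 51.8]
```

{"fn": "step_arm", "kwargs": {"plan": [{"dx":0.0004,"dy":0,"dz":0,"ax":0,"ay":0,"az":0,"fingers":1},{"dx":0.0007,"dy":0,"dz":0,"ax":0,"ay":0,"az":0,"fingers":1},{"dx":0.0007,"dy":0,"dz":0,"ax":0,"ay":0,"az":0,"fingers":1},{"dx":0.0007,"dy":0,"dz":0,"ax":0,"ay":0,"az":0,"fingers":1}]}}

```text
clock: 11.62
eef_pos: [0.5552, 0.1197, 0.0555]
orientation: [[0.999, 0.044, -0.004], [0.044, -0.999, -0.0], [-0.004, 0.0, -1.0]]
ft_force: [-12.7, -1.6, 8.0]
opening: 0.414
```

{"fn": "step_arm", "kwargs": {"plan": [{"dx":0.0004,"dy":0,"dz":0,"ax":0,"ay":0,"az":0,"fingers":1},{"dx":0.0007,"dy":0,"dz":0,"ax":0,"ay":0,"az":0,"fingers":1},{"dx":0.0007,"dy":0,"dz":0,"ax":0,"ay":0,"az":0,"fingers":1},{"dx":0.0007,"dy":0,"dz":0,"ax":0,"ay":0,"az":0,"fingers":1}]}}

```text
clock: 11.95
eef_pos: [0.5553, 0.1197, 0.0555]
orientation: [[0.999, 0.044, -0.005], [0.044, -0.999, -0.0], [-0.005, 0.0, -1.0]]
ft_force: [-16.2, -1.9, 11.0]
opening: 0.412
```

{"fn": "step_arm", "kwargs": {"plan": [{"dx":0.0005,"dy":0,"dz":-0.0003,"ax":0,"ay":0.2,"az":0,"fingers":1},{"dx":0.001,"dy":0,"dz":-0.0003,"ax":0,"ay":0.2,"az":0,"fingers":1},{"dx":0.0015,"dy":0,"dz":-0.0003,"ax":0,"ay":0.2,"az":0,"fingers":1},{"dx":0.0015,"dy":0,"dz":-0.0003,"ax":0,"ay":0.2,"az":0,"fingers":1},{"dx":0.0015,"dy":0,"dz":-0.0003,"ax":0,"ay":0.2,"az":0,"fingers":1}]}}

```text
clock: 12.37
eef_pos: [0.5553, 0.1197, 0.0554]
orientation: [[0.999, 0.045, -0.006], [0.045, -0.999, -0.001], [-0.006, 0.0, -1.0]]
ft_force: [-21.5, -2.4, 14.5]
opening: 0.411
```

{"fn": "step_arm", "kwargs": {"plan": [{"dx":0.0005,"dy":0,"dz":-0.0003,"ax":0,"ay":0.2,"az":0,"fingers":1},{"dx":0.001,"dy":0,"dz":-0.0003,"ax":0,"ay":0.2,"az":0,"fingers":1},{"dx":0.001,"dy":0,"dz":-0.0003,"ax":0,"ay":0.2,"az":0,"fingers":1},{"dx":0.001,"dy":0,"dz":-0.0003,"ax":0,"ay":0.2,"az":0,"fingers":1}]}}

```text
clock: 12.7
eef_pos: [0.5553, 0.1197, 0.0554]
orientation: [[0.999, 0.045, -0.005], [0.045, -0.999, -0.001], [-0.005, 0.0, -1.0]]
ft_force: [-23.7, -4.3, 15.0]
opening: 0.412
```

{"fn": "step_arm", "kwargs": {"plan": [{"dx":0.0004,"dy":0,"dz":-0.0005,"ax":0,"ay":0.15,"az":0,"fingers":1},{"dx":0.0004,"dy":0,"dz":-0.0005,"ax":0,"ay":0.15,"az":0,"fingers":1},{"dx":0.0004,"dy":0,"dz":-0.0005,"ax":0,"ay":0.15,"az":0,"fingers":1},{"dx":0.0004,"dy":0,"dz":-0.0005,"ax":0,"ay":0.15,"az":0,"fingers":1},{"dx":0.0004,"dy":0,"dz":-0.0005,"ax":0,"ay":0.15,"az":0,"fingers":1},{"dx":0.0004,"dy":0,"dz":-0.0005,"ax":0,"ay":0.15,"az":0,"fingers":1}]}}

```text
clock: 13.2
eef_pos: [0.5552, 0.1197, 0.0554]
orientation: [[0.999, 0.045, -0.003], [0.045, -0.999, -0.0], [-0.003, 0.0, -1.0]]
ft_force: [-23.0, -3.0, 12.9]
opening: 0.415
```

```bash
python3 -c "
from sh import *
go([.5553,.1193,.0554],2.5)
p,D=snap('scene','s8'); sh('s8')
go([.5553,.1193,.0554],2.5)
cv2.imwrite('pics/c8.png',np.hstack([cv2.resize(p[215:325,340:430],None,fx=4,fy=4,interpolation=2),cv2.resize(p[140:360,100:380],(360,440))]))"
```

```text
pos [0.5552 0.1197 0.0554] d mm [ 0.   0.4 -0. ] a [0.02 0.17 0.06] F [-23.   -3.   12.9] open 0.415 t 13.2
s8 L block top max x [37.7 38.5 38.6 39.4 39.8 40.6]
s8 T block top max x [60.3 60.7 61.1 61.5 61.6 61.8]
s8 R block top max x [36.8 37.7 38.1 38.4 39.3 40.2]
  jaw L [39.4 40.8 51.5 52.9]
  jaw R [34.3 37.5 52.2 52.4]
pos [0.5552 0.1197 0.0554] d mm [0.  0.4 0. ] a [0.02 0.17 0.06] F [-23.6  -3.2  13.5] open 0.411 t 13.25
```

View pics/c8.png

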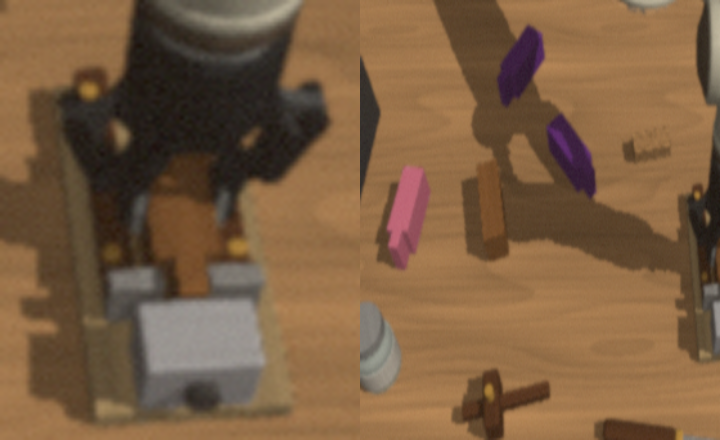

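```bash
python3 -c "
from bench import arm
print(arm.sign_off()); s=arm.get_state(); print(s['clock'],s['ft_force'],s['eef_pos'])"
```

```text
the job is handed in; nothing more can be done
None
the job is handed in; nothing more can be done
```

The neck block is seated against both stop jaws, and the arm was still gripping and pressing it there when I handed the job in at about 13.3 s.

**What I did:**
- I gripped the block that has the tongue and laid it flat in the jig channel, about 35 mm short of the jaws. It touched down on the floor with about 5 N.
- I slid it slowly along the channel. The tongue pushed the plunger back with a resistance of about 10 N. It met the jaws at 2 to 5 mm/s.
- I then built up the push gradually to about 23 N.

**Last checks:**
- **Seating:** further commanded push moved the block no farther and only raised the force. The depth image puts both shoulders at about 40 mm along the jig, matching the jaw faces to within about 1 mm of noise. The tongue is between the jaws.
- **Other objects:** the ones visible in the last close view (plain block, marking gauge, glue jar, cork block and the coloured look-alikes) appear to be where they were. I compared them only by eye, and did not re-check the scraper or gouge.

**Imperfections:**
- **Camera disagreement:** the two cameras differed by about 3 mm in absolute position, so I aligned the block relative to the jig within the scene camera's view alone.
- **Stop distance:** my first estimate of the travel was about 3 mm short, so I found the stop by force instead.
- **Floor pressure:** the block is still pressed onto the channel floor with about 13 N, so part of the 23 N push goes into friction and the plunger spring. The tool is tipped about 0.2° nose down.

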